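# Find the high lobe of a stitcher cam shaft on the checking stand

## Robot

A 6-joint arm with a two-finger parallel gripper is mounted at the origin on the work surface. World frame = base frame: x ahead of the robot, y to its left, z up, the work surface at z = 0. Lengths are in mm, angles in rad, forces in N, time in s.
With the tool pointing down it reaches from about 275 to 1000 mm from the base axis. Payload 8.4 kg.
Tool frame: the origin (TCP) lies midway between the tips of the shut fingers; the grasp point (between the pads) lies 19 mm behind it; z points along the fingers, y is the line along which they close (so a half turn about z gives the same grasp; the last joint's range is limited). The gripper opens to 85 mm and grips with 20 to 120 N. Pads are 22 mm wide; open, the fingers measure 114 mm over their backs; the gripper's body (76 mm by 85 mm) begins 54 mm behind the grasp point. The pads swing forward as they close: fully open they stand 13 mm farther back than shut.
Start: joints at [1.217, 0.353, 1.633, -0, 1.155, -0.002], TCP at [215.366, 586.724, 196.581] pointing down, gripper open.
Joint ranges: [-2.63, 2.63], [-0.92, 2.1], [0.06, 2.66], [-1.3, 4.44], [0, 2.69], [-3.02, 3.02]. Speed limits (rad/s): [2.22, 2.22, 2.79, 3.14, 3.14, 3.14].

## Interface

Orientations are given as [roll, pitch, yaw] about the fixed x, y, z axes, in that order (R = Rz(yaw) Ry(pitch) Rx(roll)).
In Python, from rig import r gives the robot as it stands.
- The arm moves only by the shell command python3 -m inch 'ROWS' [OPENING] [FORCE]. ROWS is JSON, a list that holds one entry, the list of rows, each a list of 6 numbers: the shift along the tool's x, y, z scaled (see below), then the turn, a rotation vector about the tool's x, y, z scaled (see below). In form: [[[tx, ty, tz, wx, wy, wz], ...]]. A call has 1 to 8 rows; each row is the pose to reach, as a shift and turn from the pose commanded when the call began, along the tool's axes at that moment, turning the shorter way round; what a row does not reach only later rows make up. The controller multiplies each number of a shift by 20 cm and each number of a turn by pi rad. A row lasts 1/12 s, in which the tool goes at most 41.7 mm and 7.16 degrees, less where a joint would pass 70% of its speed; a pose out of reach is approached as far as the arm can. A call with a number of a shift or a turn outside -1 to 1 is refused whole. A call with a gripper value outside its range is refused whole. OPENING is the gripper's target within -1 to 1 (fully open at 1, half-way at 0, shut at -1), set as the call begins (- or left out, the last holds). The fingers move at their own pace and stop on an object; FORCE is the grip in N (left out, the last holds). Time passes only in rows, so rows that repeat a pose let the fingers close. It gives the time, the measured TCP pose, the force, the opening and the grip force at its end, in the units of the state.
- r.sense(): the state, without advancing time (a new reading comes with each control period).
- r.grab_frame(name): name is "side" or "top"; returns the picture (480x640x3 uint8, red, green, blue); there is no depth.
- r.camera_info(name): a dict with "K" (3x3 intrinsics, pixels), "distortion" ([k1, k2, p1, p2, k3] as OpenCV has them; the pictures are not rectified), "rvec" (rotation vector, rad) and "tvec" (3), from world to camera coordinates, as OpenCV has them. Camera axes: x right, y down, z forward; pixel columns grow to the right and rows downward; lengths in mm; the calibration is good to about 2 mm. A picture is of the moment at which its call begins. camera_info takes no time and is no camera call.
- r.sign_off(): hands the job in; it is judged then, once.
The state is a dict: "clock": time; "qpos": joint angles; "qvel": joint speeds; "joint_efforts": joint torques, N m; "eef_pos": TCP position; "tcp_rot": TCP orientation; "contact_force": force on the tool from outside, world axes, zero at the start; "wrist_torque": the same for the moment, N m; "opening": opening from 0.0 (shut) to 1.0 (fully open); "grasp_force": force on a finger pad.
Only numpy, scipy, OpenCV 4.12 (cv2) and the standard library are available. Lean on these libraries where they do the work, as an engineer would, in place of code of your own. Each camera call takes 0.05 s, during which the arm holds its last target. There are 200 camera calls.

## Task

Slide the dial gauge fully home so that its sprung plunger bears on the cam, then turn the shaft with its crank and watch the plunger: the cam has two lobes, so find the taller one. Leave the shaft at rest with the top of the taller lobe pressing the plunger in as far as it will go and the gauge still home; do not force the shaft off its springy centres or disturb the things lying around.

Things in the scene. Friction and masses are not known exactly. Their poses are not given: they have to be found in the camera images.
- stand: Green checking stand, fixed to the bench. Origin: underside of its bed, below the shaft axis; bed from -50 to +100 mm along its x, -60 to +250 mm along its y, 16 mm thick. x runs along the shaft, away from the crank; z is up. The shaft axis is level, parallel to x at y = 0, 110 mm up, between two grey posts (24 mm wide, tops 122 mm up, at x = -34 and +77 mm).
- cam_centre (a point): Centre of the brass cam, on the shaft axis (stand x = +20 mm). 14 mm thick: base circle of 28 mm radius and two rounded lobes 2.4 rad apart, one reaching 36 mm from the axis, the other 32 mm; each lifts the plunger over about 1 rad either side of its top. How the cam sits on the shaft relative to the crank differs each time but stays fixed during the work.
- hub (a point): Point on the shaft axis in the plane in which the crank's grip is best held (x = -118 mm, z = 110 mm on the stand). The grip circles this point.
- handle (a point): Middle of the crank's wooden grip: a sleeve 18 mm in diameter, parallel to the shaft, free to spin on its pin. The pin is clamped in a slot of the crank arm, 34 to 46 mm off the shaft axis, different each time. The arm is 53 mm behind this point (towards stand +x); the sleeve reaches 29 mm forward and 46 mm back of it. Can be pinched from above all the way round.
- spindle (a joint): Angle of shaft and crank (rad), any number of turns. 0: grip straight above the axis. Positive turns about stand +x: with throw r (34 to 46 mm) the grip is at stand y = -r sin(angle), height 110 mm + r cos(angle). Turning takes about 3 N at the grip, somewhat more while the plunger climbs a lobe; it stays where it is left.
- gauge (a joint): Travel of the gauge slide (m) towards the shaft (stand's -y): 0 fully back, 0.045 fully home against its stop. Needs about 8 N to move, up to 14 N with the plunger pressing; stays where it is left. The stop is rigid.
- plate (a point): Middle of the top edge of the red push plate at the outer end of the gauge slide, at stand x = +20 mm, y = 205 mm less the slide's travel, 125 mm above the bench. The plate is upright, 36 mm wide along stand x, 12 mm thick along stand y, from 30 to 125 mm up. Push it towards stand -y. 30 mm of free space lie between it and the dial housing.
- dial (a point): Centre of the white dial face of the gauge, which looks up, 126 mm above the bench, on a housing 64 mm in diameter; moves with the slide.
- plunger (a joint): How far the sprung plunger is pressed into the gauge (m); 0 out, 0.016 at most. Spring 2 N plus 0.3 N per mm. It lies along stand y at shaft height, tip towards the shaft. With the gauge home it reads about 2.3 mm on the cam's base circle, several mm more on a lobe; forces on the crank shift it, because the centres give.
- pointer (a joint): Angle of the red pointer on the dial (rad), 200 rad per metre of plunger travel, clockwise seen from above; 0 points along stand -y.
- needle (a point): Tip of the red pointer, 24 mm from the dial's centre.
- seat_y (a joint): Sideways yield (m, along stand y) of the sprung centres that carry the shaft: about 0 when unloaded (-0.5 mm under the plunger), 10 N per mm. Beyond 2 mm either way the shaft is forced off its centres.
- seat_z (a joint): The same up and down (m, up positive): 10 N per mm, limit 2 mm either way.
- cone: Dark blue thread cone standing upright, 64 mm diameter at its foot, 112 mm high; origin at the centre of its foot. Leave it.
- heel: Black rubber heel block, 65 x 55 x 22 mm, origin at the centre of its underside. Leave it.
- driver: Screwdriver with yellow handle, 170 mm long, lying along its own x; origin midway, underneath. Leave it.

How it is judged:
By the outcome, as a careful person would: the job done as asked, in the order asked, and still so for the second after the job is handed in, with the robot touching nothing.
It also fails if it takes over 67 s, if anything falls off the work surface, if the arm or the gripper's body presses on something with over 40 N, if the wrist force passes 120 N, or if a joint passes its speed limit or range.

## Working session

There is one attempt and no reset: what is moved stays moved. The work goes in short steps, Python scripts to look and compute and a shell command to move; the robot and the scene stay as the last step left them, time stands still between calls to the robot, and variables do not carry over. Pictures are saved under pics/ and viewed, at most 10 in all, crops included, and the job is handed in when it is done.

```bash
ls; mkdir -p pics; python3 - <<'E'
from rig import r
import cv2,numpy as np
for n in("side","top"):
    cv2.imwrite(f"pics/{n}0.png",r.grab_frame(n)[:,:,::-1])
    c=r.camera_info(n); print(n,{k:np.round(np.array(v),4).tolist() for k,v in c.items()})
    R=cv2.Rodrigues(np.array(c["rvec"],float))[0]; print((-R.T@np.array(c["tvec"]).ravel()).round(1))
print(r.sense())
E
```

```text
pics
side {'K': [[496.6887, 0.0, 312.003], [0.0, 496.6887, 244.654], [0.0, 0.0, 1.0]], 'distortion': [-0.0317, 0.0, 0.0, 0.0, 0.0], 'rvec': [2.0982, -0.8458, 0.3934], 'tvec': [-436.9399, 275.9126, 747.4424]}
[  35.4 -612.4  670.4]
top {'K': [[589.3956, 0.0, 315.9419], [0.0, 589.3956, 233.3628], [0.0, 0.0, 1.0]], 'distortion': [-0.1785, 0.0, 0.0, 0.0, 0.0], 'rvec': [2.0803, -2.1218, 0.2399], 'tvec': [-76.5254, 538.6897, 902.1457]}
[ 320.   -84.9 1000.2]
{'clock': 0.1, 'qpos': array([ 1.21665212e+00,  3.53565770e-01,  1.63407981e+00,  5.23481810e-06,
        1.15517539e+00, -2.39627795e-03]), 'qvel': array([ 0.00019599, -0.00155347, -0.00410853,  0.00050488, -0.00192388,
       -0.00023592]), 'joint_efforts': array([-1.69370836e-03, -6.06351972e+01, -3.42814744e+01, -1.07444362e-04,
        4.00351521e-03, -1.61042294e-05]), 'eef_pos': array([215.16919701, 586.29045842, 195.93638883]), 'tcp_rot': array([-3.14036436e+00, -7.72991493e-06,  2.78984261e+00]), 'contact_force': array([-0.45566988, -0.56102934,  0.21851155]), 'wrist_torque': array([-0.0281963 , -0.04278485, -0.03887147]), 'grasp_force': 0.0, 'opening': 0.9991469548418084}
```

View pics/side0.png

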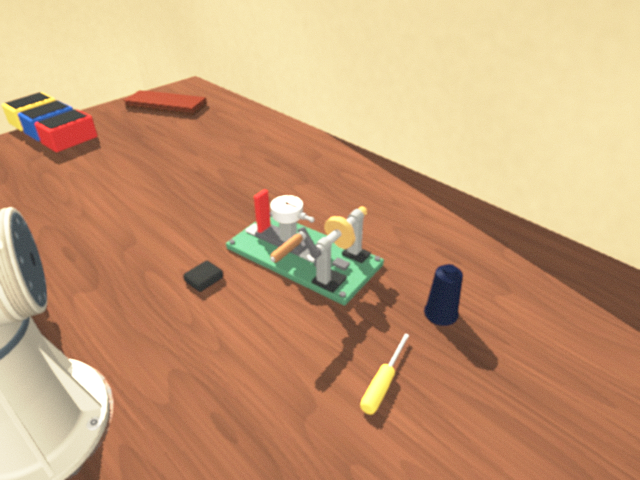

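View pics/top0.png

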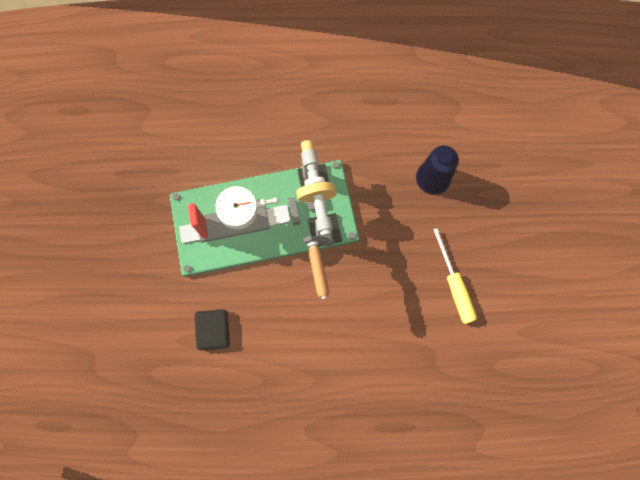

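The top view shows the stand bed with corners near (170,197), (340,163), (358,243) and (183,272). The grip runs from (314,248) to (322,295), the plate is at (198,220) and the dial at (236,207). In the side view the grip runs from (275,255) to (302,238). The heel, driver and cone all stand clear. Next I fit the stand pose.

```bash
cat > h.py <<'E'
import cv2,numpy as np
from rig import r
from scipy.optimize import least_squares
def proj(n,P):
    c=r.camera_info(n)
    return cv2.projectPoints(np.array(P,float).reshape(-1,1,3),np.array(c["rvec"],float),np.array(c["tvec"],float),np.array(c["K"],float),np.array(c["distortion"],float))[0][:,0]
def s2w(p,P):
    c,s=np.cos(p[2]),np.sin(p[2]); P=np.atleast_2d(P).astype(float)
    return np.c_[p[0]+c*P[:,0]-s*P[:,1],p[1]+s*P[:,0]+c*P[:,1],P[:,2]]
def grip(a,t,x=-118): return [x,-t*np.sin(a),110+t*np.cos(a)]
E
python3 - <<'E'
from h import *
C=np.array([[100,250,16],[100,-60,16],[-50,-60,16],[-50,250,16]])
g0={'top':[[170,197],[340,163],[358,243],[183,272]],'side':[[270,200],[383,263],[347,298],[227,243]]}
obs={}
for n in g0:
    im=cv2.imread(f'pics/{n}0.png'); h=cv2.cvtColor(im,cv2.COLOR_BGR2HSV)
    m=cv2.inRange(h,(60,90,40),(90,255,255)); m=cv2.morphologyEx(m,cv2.MORPH_OPEN,np.ones((3,3)))
    pts=cv2.convexHull(cv2.findNonZero(m))
    ap=cv2.approxPolyDP(pts,5,True)[:,0]; print(n,ap.tolist()); obs[n]=ap
def res(p):
    o=[]
    for n in ['top']:
        q=proj(n,s2w(p,C))
        for i in range(4):
            d=obs[n]-q[i]; o+=list(d[np.argmin((d**2).sum(1))])
    return o
best=min((least_squares(res,[400,100,y]) for y in(0,.1,.2,-.1)),key=lambda s:s.cost)
p=best.x; print(p,best.cost,np.round(best.fun,1)); np.save('p.npy',p)
for n in g0: print(n,proj(n,s2w(p,C)).round().tolist(), 'posts/plate/dial',proj(n,s2w(p,[[-34,0,122],[77,0,122],[20,0,110],[20,205,125]])).round().tolist())
# grip: fit to observed ends (front x=-147, back x=-72)
def rg(v):
    o=[]
    P=s2w(p,[grip(v[0],v[1],-147),grip(v[0],v[1],-72)])
    return np.r_[(proj('top',P)-[[322,294],[314,246]]).ravel(),(proj('side',P)-[[275,255],[301,238]]).ravel()]
for a in(0,1,2,-1,-2,3):
    s=least_squares(rg,[a,40],bounds=([-7,34],[7,46])); print(s.x,s.cost,s.fun.round(1))
print('hub,plate,cam',s2w(p,[[-118,0,110],[20,205,125],[20,0,110]]).round())
E
```

```text
Traceback (most recent call last):
cv2.error: OpenCV(4.12.0) /io/opencv/modules/imgproc/src/convhull.cpp:143: error: (-215:Assertion failed) total >= 0 && (depth == CV_32F || depth == CV_32S) in function 'convexHull'
```

```bash
cat > fit.py <<'E'
from h import *
C=np.array([[100,250,16],[100,-60,16],[-50,-60,16],[-50,250,16]])
obs={}
for n in ('top','side'):
    im=cv2.imread(f'pics/{n}0.png'); h=cv2.cvtColor(im,cv2.COLOR_BGR2HSV)
    m=cv2.inRange(h,(45,60,30),(95,255,255))
    k,l,st,_=cv2.connectedComponentsWithStats(m); m=((st[l,4]>40)&(l>0)).astype(np.uint8)
    ap=cv2.approxPolyDP(cv2.convexHull(cv2.findNonZero(m)),4,True)[:,0]; print(n,ap.tolist()); obs[n]=ap
def res(p):
    o=[]
    for n in ['top']:
        q=proj(n,s2w(p,C))
        for i in range(4):
            d=obs[n]-q[i]; o+=list(d[np.argmin((d**2).sum(1))])
    return o
best=min((least_squares(res,[400,100,y]) for y in(0,.1,.2,-.1)),key=lambda s:s.cost)
p=best.x; print(p,best.cost,np.round(best.fun,1)); np.save('p.npy',p)
for n in obs: print(n,proj(n,s2w(p,C)).round().tolist(), 'posts/cam/plate',proj(n,s2w(p,[[-34,0,122],[77,0,122],[20,0,110],[20,205,125]])).round().tolist())
def rg(v):
    P=s2w(p,[grip(v[0],v[1],-147),grip(v[0],v[1],-72)])
    return np.r_[(proj('top',P)-[[322,294],[314,246]]).ravel(),(proj('side',P)-[[275,255],[301,238]]).ravel()]
for a in(0,1,2,-1,-2,3):
    s=least_squares(rg,[a,40],bounds=([-7,34],[7,46])); print(s.x,s.cost,s.fun.round(1))
print('hub,plate,cam',s2w(p,[[-118,0,110],[20,205,125],[20,0,110]]).round())
E
python3 fit.py; python3 -c "
import cv2;i=cv2.imread('pics/top0.png');print(i[180,200],i[260,250])"
```

```text
top [[358, 239], [183, 275], [170, 194], [339, 160]]
side [[382, 264], [342, 304], [226, 243], [243, 230], [306, 227], [381, 258]]
[ 5.73246572e+02 -9.30758452e+01  1.87697138e-01] 5.954444274420118 [ 1.4  0.5 -1.5  1.4 -1.4 -0.5  1.5 -1.1]
top [[169.0, 194.0], [340.0, 159.0], [359.0, 239.0], [182.0, 276.0]] posts/cam/plate [[324.0, 223.0], [309.0, 156.0], [317.0, 192.0], [187.0, 216.0]]
side [[269.0, 210.0], [384.0, 258.0], [345.0, 299.0], [225.0, 242.0]] posts/cam/plate [[324.0, 239.0], [356.0, 211.0], [340.0, 230.0], [257.0, 191.0]]
[-0.6034605  41.80099365] 12.04458626149971 [ 2.2  1.7 -0.3  0.4 -1.5  2.4 -0.6 -2.7]
[-0.60346048 41.80099362] 12.044586261499735 [ 2.2  1.7 -0.3  0.4 -1.5  2.4 -0.6 -2.7]
[ 5.67972482 41.80099334] 12.044586261499663 [ 2.2  1.7 -0.3  0.4 -1.5  2.4 -0.6 -2.7]
[-0.60346049 41.80099324] 12.04458626149972 [ 2.2  1.7 -0.3  0.4 -1.5  2.4 -0.6 -2.7]
[-0.6034605  41.80099305] 12.04458626149981 [ 2.2  1.7 -0.3  0.4 -1.5  2.4 -0.6 -2.7]
[ 5.67972482 41.80099323] 12.044586261499576 [ 2.2  1.7 -0.3  0.4 -1.5  2.4 -0.6 -2.7]
hub,plate,cam [[ 457. -115.  110.]
 [ 555.  112.  125.]
 [ 593.  -89.  110.]]
[ 79 111 164] [146 203 137]
```

```bash
python3 - <<'E'
from h import *
p=np.load('p.npy')
im=cv2.imread('pics/top0.png')[130:310,160:370]
im=cv2.resize(im,None,fx=3.4,fy=3.2,interpolation=cv2.INTER_CUBIC)
def d(P,c):
    for q in proj('top',s2w(p,P)): cv2.circle(im,(int((q[0]-160+.5)*3.4),int((q[1]-130+.5)*3.2)),3,c,-1)
d([[100,250,16],[100,-60,16],[-50,-60,16],[-50,250,16]],(255,0,0))
d([[2,205,125],[38,205,125],[-34,0,122],[77,0,122]],(255,255,0))
d([grip(-.603,41.8,x) for x in(-147,-118,-72)],(0,255,255))
cv2.imwrite('pics/top0c.png',im); print(im.shape)
E
```

```text
(576, 714, 3)
```

View pics/top0c.png

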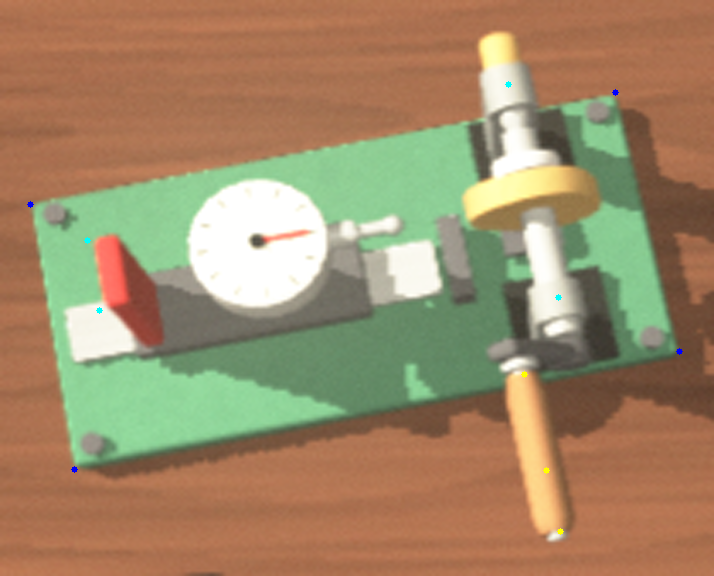

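The crop shows bed corners at (36,204), (612,98), (676,347) and (76,462). The top edge of the plate is centred near (118,270), the dial at (257,240), and the grip runs from (521,372) to (553,530). I refit with these.

```bash
cat > fit2.py <<'E'
from h import *
f=lambda L:np.array(L,float)/[3.4,3.2]+[159.5,129.5]
C=[[100,250,16],[100,-60,16],[-50,-60,16],[-50,250,16]]
cor=f([[36,204],[612,98],[676,347],[76,462]])
def res(v):
    p=v[:3]
    return np.r_[(proj('top',s2w(p,C))-cor).ravel(),
     (proj('top',s2w(p,[grip(v[3],v[4],-147),grip(v[3],v[4],-72)]))-f([[553,530],[521,372]])).ravel(),
     (proj('side',s2w(p,[grip(v[3],v[4],-147),grip(v[3],v[4],-72)]))-[[275,255],[301,238]]).ravel()*.5,
     (proj('top',s2w(p,[[20,205-v[5],125],[20,137-v[5],126]]))-f([[118,270],[257,240]])).ravel()]
s=least_squares(res,[573,-93,.188,-.6,40,5]); v=s.x
print(v.round(3),s.fun.round(1)); np.save('p.npy',v)
p=v[:3]
print('hub,plate,grip',s2w(p,[[-118,0,110],[20,205-v[5],125],grip(v[3],v[4])]).round(1))
E
python3 fit2.py
```

```text
[ 5.74369e+02 -9.29180e+01  1.85000e-01 -6.51000e-01  4.13840e+01
  9.86200e+00] [-1.5 -0.7  1.  -2.1  0.9  1.  -0.5  1.2  0.8  0.1 -0.2  0.3 -0.9  1.2
 -0.4 -1.3 -1.  -0.6  0.9 -0.1]
hub,plate,grip [[ 458.4 -114.6  110. ]
 [ 558.1  102.6  125. ]
 [ 453.8  -90.   142.9]]
```

```bash
cat >> h.py <<'E'
from scipy.spatial.transform import Rotation as Ro
def togo(st,yaw_off=np.pi):
    "row (tool shift /200, turn /pi) from measured pose to stand point st, tool down aligned with stand"
    v=np.load('p.npy'); s=r.sense(); R=Ro.from_euler('xyz',s['tcp_rot'])
    T=Ro.from_euler('xyz',[np.pi,0,v[2]+yaw_off])
    d=R.inv().apply(s2w(v[:3],[st])[0]-s['eef_pos'])/200
    w=(R.inv()*T).as_rotvec()/np.pi
    return np.r_[d,w].round(4).tolist()
def where():
    "TCP and force in stand axes"
    v=np.load('p.npy'); s=r.sense(); Z=Ro.from_euler('z',-v[2])
    return s['clock'],Z.apply(s['eef_pos']-[v[0],v[1],0]).round(1).tolist(),Z.apply(s['contact_force']).round(1).tolist()
E
python3 -c "
from h import *
print(togo([20,232,196]),where(), s2w(np.load('p.npy')[:3],[[20,232,85]]))"
```

```text
[-2.3488, -1.5213, 0.0015, -0.0004, -0.0001, -0.1709] (0.1, [-228.1, 733.7, 195.9], [-0.6, -0.5, 0.2]) [[551.33259487 138.80000027  85.        ]]
```

```bash
python3 -m inch '[[[-0.2,-0.13,0,0,0,0],[-0.4,-0.26,0,0,0,0],[-0.6,-0.39,0,0,0,0],[-0.8,-0.52,0,0,0,0],[-1,-0.65,0,0,0,0],[-1,-0.65,0,0,0,0]]]' -1 20
python3 -m inch '[[[-0.2,-0.13,0,0,0,0],[-0.4,-0.26,0,0,0,0],[-0.6,-0.39,0,0,0,0],[-0.8,-0.52,0,0,0,-0.03],[-1,-0.65,0,0,0,-0.06],[-1,-0.65,0,0,0,-0.09],[-1,-0.65,0,0,0,-0.13],[-1,-0.65,0,0,0,-0.171]]]'
python3 -c "
from h import *
print(togo([20,232,196]),where())"
```

```text
clock: 0.6
eef_pos: [359.4, 392.9, 196.3]
tcp_rot: [-3.141, 0.0, 2.789]
contact_force: [0.9, 0.5, 1.1]
opening: 0.145
grasp_force: 0.0
clock: 1.27
eef_pos: [502.1, 202.9, 196.2]
tcp_rot: [-3.141, -0.001, -2.958]
contact_force: [-0.3, 0.0, -0.1]
opening: 0.002
grasp_force: 0.0
[-0.1835, -0.36, 0.001, -0.0001, -0.0002, -0.0005] (1.2667, [-16.6, 304.1, 196.2], [-0.3, 0.1, -0.1])
```

```bash
python3 -m inch '[[[-0.09,-0.18,0,0,0,0],[-0.18,-0.35,0,0,0,0],[-0.183,-0.36,0.15,0,0,0],[-0.183,-0.36,0.3,0,0,0],[-0.183,-0.36,0.45,0,0,0],[-0.183,-0.36,0.55,0,0,0],[-0.183,-0.36,0.55,0,0,0]]]'
python3 - <<'E'
from h import *
print(where())
cv2.imwrite('pics/a.png',np.hstack([cv2.resize(r.grab_frame(n)[y:y+180,x:x+180,::-1],(400,400)) for n,y,x in(('top',130,150),('side',130,200))]))
E
```

```text
clock: 1.85
eef_pos: [546.9, 139.5, 82.2]
tcp_rot: [-3.141, -0.008, -2.961]
contact_force: [-0.7, -0.6, -0.5]
opening: 0.001
grasp_force: 0.0
(1.85, [15.8, 233.5, 82.2], [-0.8, -0.4, -0.5])
```

View pics/a.png

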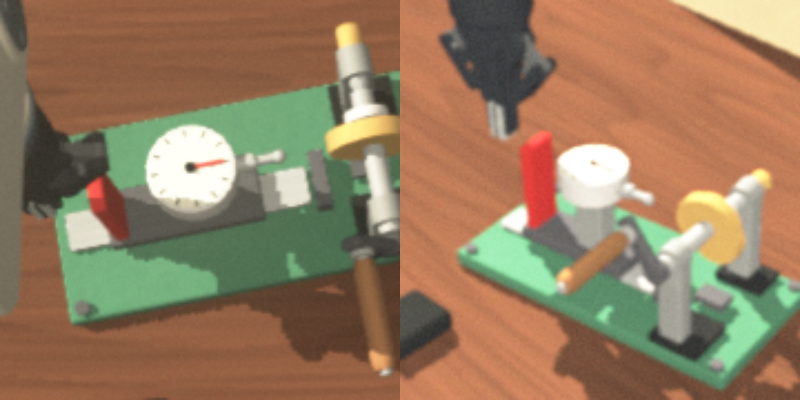

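Left panel (top view): the shut fingers are just outside the red plate at about (100,165). Right panel (side view): the finger tips are at (500,130), beyond the plate. Now I push.

```bash
python3 -m inch '[[[0,-0.03,0,0,0,0],[0,-0.06,0,0,0,0],[0,-0.09,0,0,0,0],[0,-0.12,0,0,0,0],[0,-0.14,0,0,0,0],[0,-0.16,0,0,0,0],[0,-0.18,0,0,0,0],[0,-0.2,0,0,0,0]]]' | egrep 'force'; python3 -c "
from h import *
print(where())"
python3 -m inch '[[[0,-0.01,0,0,0,0],[0,-0.02,0,0,0,0],[0,-0.025,0,0,0,0],[0,-0.025,0,0,0,0]]]' | egrep 'contact'; python3 -c "
from h import *
print(where())"
```

```text
contact_force: [-1.6, 8.7, 3.4]
grasp_force: 4.4
(2.6167, [19.8, 194.7, 87.7], [0.0, 8.8, 3.4])
contact_force: [-1.0, 6.9, 4.1]
(2.95, [19.8, 189.5, 87.6], [0.2, 7.0, 4.1])
```

```bash
for i in 1 2; do python3 -m inch '[[[0,-0.005,0,0,0,0],[0,-0.01,0,0,0,0],[0,-0.015,0,0,0,0],[0,-0.015,0,0,0,0]]]' | egrep 'contact'; python3 -c "
from h import *
print(where())"; done
```

```text
contact_force: [-1.8, 6.4, 3.9]
(3.2833, [19.8, 186.6, 87.6], [-0.6, 6.6, 3.9])
contact_force: [-1.6, 6.8, 4.3]
(3.6167, [19.8, 183.6, 87.6], [-0.3, 7.0, 4.3])
```

```bash
for i in 1 2 3; do python3 -m inch '[[[0,-0.005,0,0,0,0],[0,-0.01,0,0,0,0],[0,-0.01,0,0,0,0]]]' | egrep 'contact'; python3 -c "
from h import *
print(where())"; done
```

```text
contact_force: [-2.0, 8.1, 3.7]
(3.8667, [19.8, 181.6, 87.6], [-0.4, 8.3, 3.7])
contact_force: [-0.1, 6.5, 4.1]
(4.1167, [19.8, 179.6, 87.6], [1.1, 6.4, 4.1])
contact_force: [-1.3, 8.9, 3.3]
(4.3667, [19.9, 178.0, 87.7], [0.4, 9.0, 3.3])
```

```bash
for i in 1 2 3; do python3 -m inch '[[[0,-0.005,0,0,0,0],[0,-0.01,0,0,0,0],[0,-0.01,0,0,0,0]]]' | egrep 'contact'; python3 -c "
from h import *
print(where())"; done
python3 - <<'E'
from h import *
cv2.imwrite('pics/b.png',np.hstack([cv2.resize(r.grab_frame(n)[y:y+120,x:x+120,::-1],(400,400)) for n,y,x in(('top',150,190),('side',170,240))]))
E
```

```text
contact_force: [-1.7, 8.8, 3.2]
(4.6167, [19.8, 176.1, 87.6], [-0.0, 9.0, 3.2])
contact_force: [-2.0, 10.3, 3.1]
(4.8667, [19.8, 174.2, 87.6], [-0.1, 10.5, 3.1])
contact_force: [-1.6, 11.9, 5.4]
(5.1167, [19.8, 172.5, 87.6], [0.6, 12.0, 5.4])
```

View pics/b.png

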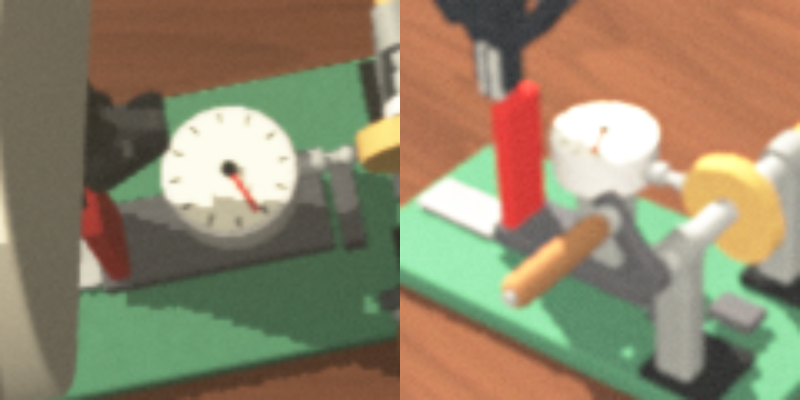

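The left panel shows the dial at (229,168) and the pointer tip at (263,208), about 60° clockwise. The plunger is on the cam, and a small gap to the stop remains at (340,220). I keep pushing.

```bash
for i in 1 2; do python3 -m inch '[[[0,-0.005,0,0,0,0],[0,-0.01,0,0,0,0],[0,-0.01,0,0,0,0]]]' | egrep 'contact'; python3 -c "
from h import *
print(where())"; done
```

```text
contact_force: [-3.3, 21.4, 5.0]
(5.4667, [19.8, 172.2, 87.6], [0.7, 21.7, 5.0])
contact_force: [-4.5, 30.3, 4.5]
(5.7167, [19.8, 172.0, 87.6], [1.2, 30.6, 4.5])
```

```bash
for i in 1 2; do python3 -m inch '[[[0,-0.005,0,0,0,0],[0,-0.01,0,0,0,0],[0,-0.01,0,0,0,0]]]' | egrep 'contact'; python3 -c "
from h import *
print(where())"; done
```

```text
contact_force: [-6.1, 39.6, 4.8]
(5.9667, [19.7, 171.8, 87.6], [1.3, 40.0, 4.8])
contact_force: [-7.6, 49.1, 4.4]
(6.2167, [19.8, 171.6, 87.6], [1.5, 49.7, 4.4])
```

```bash
python3 -m inch '[[[0,0.05,0,0,0,0],[0,0.1,0,0,0,0],[0,0.2,0,0,0,0],[0,0.2,-0.2,0,0,0],[0,0.2,-0.4,0,0,0],[0,0.2,-0.6,0,0,0],[0,0.2,-0.7,0,0,0],[0,0.2,-0.7,0,0,0]]]' >/dev/null
python3 -m inch '[[[0.1,-0.12,0,0,0,0],[0.2,-0.25,0,0,0,0],[0.3,-0.37,0,0,0,0],[0.4,-0.5,0,0,0,0],[0.5,-0.63,0,0,0,0],[0.6,-0.76,0,0,0,0],[0.69,-0.88,0,0,0,0],[0.69,-0.88,0,0,0,0]]]' 0.2 20
python3 - <<'E'
from h import *
v=np.load('p.npy');print(where(),togo([-118,-v[4]*np.sin(v[3]),124]))
cv2.imwrite('pics/c.png',np.hstack([cv2.resize(r.grab_frame(n)[y:y+180,x:x+180,::-1],(400,400)) for n,y,x in(('top',140,180),('side',150,200))]))
E
```

```text
clock: 7.55
eef_pos: [448.8, -91.7, 225.9]
tcp_rot: [-3.14, -0.002, -2.963]
contact_force: [0.3, -0.3, 0.6]
opening: 0.6
grasp_force: 0.0
(7.55, [-123.2, 24.3, 225.9], [0.2, -0.4, 0.6]) [-0.027, 0.0047, 0.5095, -0.0004, -0.0007, -0.0022]
```

View pics/c.png

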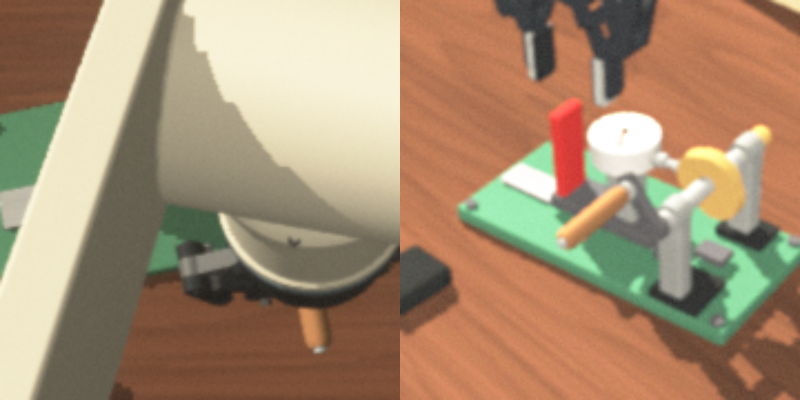

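The left panel shows the arm hiding the dial from the top camera. The right panel shows the open fingers above, the gauge home, and the cam at about (712,183). The gripper will block the dial from the side while cranking, but the cam itself stays visible, so I fit the cam's phase from its outline.

```bash
cat > cam.py <<'E'
from h import *
import sys
def outline(phi,sgn,x,n=180):
    # world-roll angle t: direction y=-sin t, z=cos t (same convention as spindle); tall lobe at phi, short at phi+sgn*2.4
    t=np.linspace(-np.pi,np.pi,n,endpoint=False)
    w=lambda d:np.abs((d+np.pi)%(2*np.pi)-np.pi)
    b=lambda d,h:h*.5*(1+np.cos(np.pi*np.minimum(w(d),1)))
    R=28+b(t-phi,8)+b(t-phi-sgn*2.4,4)
    return np.c_[np.full(n,x),-R*np.sin(t),110+R*np.cos(t)]
def fit(im,show=None,shift=None):
    p=np.load('p.npy')[:3]; S=6
    c=proj('side',s2w(p,[[20,0,110]]))[0]; x0,y0=(c-34).astype(int)
    crop=im[y0:y0+68,x0:x0+68]; h=cv2.cvtColor(crop,cv2.COLOR_BGR2HSV)
    m=(cv2.inRange(h,(15,105,120),(32,255,255))>0).astype(float)
    m[:, :18]=0
    m=m*(cv2.morphologyEx(m,cv2.MORPH_OPEN,np.ones((3,3)))>0)
    k,l,st,ce=cv2.connectedComponentsWithStats(m.astype(np.uint8))
    j=1+np.argmax(st[1:,4]); m=(l==j).astype(np.uint8)
    hull=cv2.convexHull(cv2.findNonZero(m)); M=np.zeros_like(m); cv2.fillPoly(M,[hull],1)
    if show: cv2.imwrite(show,np.hstack([cv2.resize(crop,None,fx=6,fy=6,interpolation=cv2.INTER_CUBIC),cv2.cvtColor(cv2.resize(m*120+M*100,None,fx=6,fy=6,interpolation=0),cv2.COLOR_GRAY2BGR)]))
    out=[]
    for sgn in(1,-1):
        for phi in np.arange(-np.pi,np.pi,.1):
            q=np.vstack([proj('side',s2w(p,outline(phi,sgn,x,90))) for x in(13,27)])
            hu=cv2.convexHull(((q-[x0,y0]+.5)*S).astype(np.float32)).astype(np.int32)
            A=np.zeros((68*S,68*S),np.uint8); cv2.fillPoly(A,[hu],1); A=cv2.resize(A.astype(np.float32),(68,68),interpolation=cv2.INTER_AREA)
            best=min((np.abs(np.roll(A,(dy,dx),(0,1))-M).sum(),dx,dy) for dx in range(-2,3) for dy in range(-2,3))
            out.append((*best,round(phi,2),sgn))
    return sorted(out)
if __name__=='__main__':
    im=np.mean([r.grab_frame('side') for _ in range(4)],0).astype(np.uint8)[:,:,::-1].copy()
    cv2.imwrite('pics/raw.png',im)
    for o in fit(im,sys.argv[1])[:12]: print([round(float(a),2) for a in o])
E
python3 cam.py pics/cam1.png
```

```text
[89.0, -1.0, 1.0, 2.36, 1.0]
[91.53, -1.0, 1.0, 2.46, 1.0]
[92.78, 0.0, 2.0, 2.56, 1.0]
[93.78, 0.0, 2.0, 2.66, 1.0]
[94.36, -1.0, 2.0, 2.26, 1.0]
[94.58, 0.0, 2.0, -1.44, -1.0]
[96.11, 0.0, 2.0, -1.54, -1.0]
[97.36, 0.0, 2.0, -1.34, -1.0]
[98.11, -1.0, 2.0, 2.16, 1.0]
[101.36, 0.0, 2.0, -1.64, -1.0]
[102.39, 0.0, 2.0, 2.76, 1.0]
[106.17, -1.0, 2.0, 2.06, 1.0]
```

View pics/cam1.png

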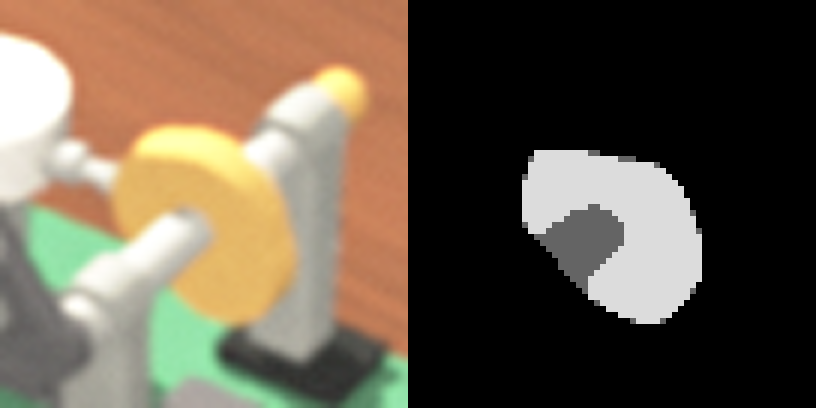

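The crop (with its mask) shows a lobe pointing down at (240,322) and another towards the plunger at (120,170). Together with the roughly 60° pointer reading, this puts the short lobe at the plunger now. The tall lobe is then about +2.4 rad of turning away. Next I grasp the grip.

```bash
python3 -m inch '[[[-0.027,0,0.15,0,0,0],[-0.027,0,0.3,0,0,0],[-0.027,0,0.42,0,0,0],[-0.027,0,0.5,0,0,0],[-0.027,0,0.5,0,0,0]]]' |egrep 'contact|eef'
python3 -m inch '[[[0,0,0,0,0,0],[0,0,0,0,0,0],[0,0,0,0,0,0],[0,0,0,0,0,0],[0,0,0,0,0,0],[0,0,0,0,0,0]]]' -1 20
python3 - <<'E'
from h import *
print(where())
cv2.imwrite('pics/d.png',cv2.resize(r.grab_frame('side')[150:330,200:400,::-1],(660,594)))
E
```

```text
eef_pos: [454.9, -85.6, 123.4]
contact_force: [-0.9, -0.9, -0.3]
clock: 8.77
eef_pos: [457.5, -87.0, 127.2]
tcp_rot: [-3.141, 0.001, -2.961]
contact_force: [0.7, -0.0, -0.1]
opening: 0.005
grasp_force: 0.0
(8.7667, [-113.8, 27.3, 127.2], [0.7, -0.2, -0.1])
```

View pics/d.png

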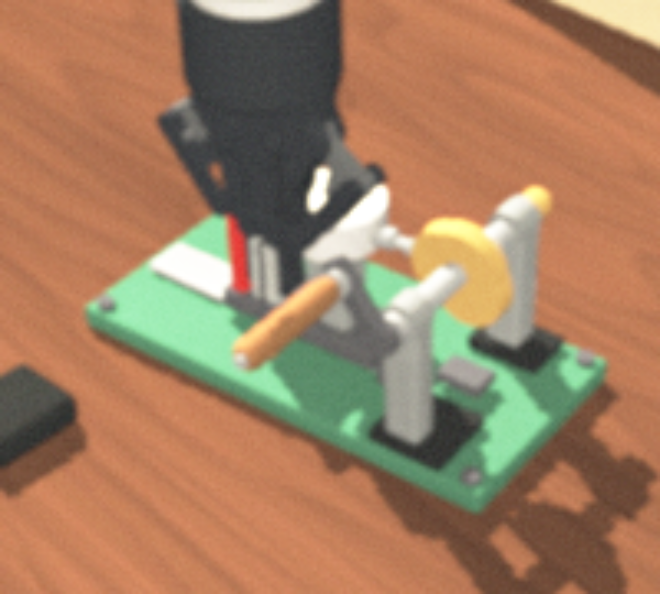

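The picture shows the fingers shut beyond the grip (tips near (270,290)), while the grip runs from (240,358) to (340,285). The pinch missed, so I check the geometry.

```bash
python3 - <<'E'
from h import *
v=np.load('p.npy');p=v[:3]
f=lambda q:((q-[200,150])*3.3).round().tolist()
tcp=r.sense()['eef_pos']; print('tcp',f(proj('side',[tcp])))
for a in(-.4,-.65,-.9,-1.2): 
  for t in (36,41,46): print(a,t,f(proj('side',s2w(p,[grip(a,t,-147),grip(a,t,-72)]))),proj('top',s2w(p,[grip(a,t,-147),grip(a,t,-72)])).round(1).tolist())
print('corner',f(proj('side',s2w(p,[[-50,-60,16],[-50,250,16],[100,-60,16]]))))
print('posts',f(proj('side',s2w(p,[[-34,0,122],[77,0,122]]))))
E
```

```text
tcp [[280.0, 343.0]]
-0.4 36 [[259.0, 362.0], [347.0, 288.0]] [[330.3, 293.7], [319.8, 244.5]]
-0.4 41 [[255.0, 354.0], [344.0, 280.0]] [[329.1, 293.6], [318.5, 244.1]]
-0.4 46 [[251.0, 345.0], [341.0, 272.0]] [[327.8, 293.5], [317.3, 243.8]]
-0.65 36 [[247.0, 363.0], [336.0, 290.0]] [[325.1, 295.2], [314.7, 246.2]]
-0.65 41 [[242.0, 355.0], [331.0, 282.0]] [[323.1, 295.2], [312.7, 246.1]]
-0.65 46 [[237.0, 347.0], [326.0, 274.0]] [[321.1, 295.3], [310.7, 245.9]]
-0.9 36 [[238.0, 368.0], [326.0, 295.0]] [[320.8, 296.6], [310.6, 247.9]]
-0.9 41 [[232.0, 361.0], [320.0, 288.0]] [[318.2, 296.8], [308.0, 248.0]]
-0.9 46 [[226.0, 353.0], [315.0, 281.0]] [[315.6, 297.1], [305.4, 248.1]]
-1.2 36 [[231.0, 378.0], [319.0, 305.0]] [[317.2, 298.0], [307.2, 249.8]]
-1.2 41 [[224.0, 372.0], [312.0, 300.0]] [[314.2, 298.5], [304.1, 250.2]]
-1.2 46 [[217.0, 366.0], [305.0, 294.0]] [[311.1, 299.0], [301.1, 250.6]]
corner [[480.0, 492.0], [83.0, 303.0], [610.0, 355.0]]
posts [[409.0, 294.0], [516.0, 201.0]]
```

```bash
python3 - <<'E'
from h import *
for T in([546.9,139.5,82.2],[457.5,-87,127.2],[448.8,-91.7,225.9]): print(proj('side',[T,[T[0],T[1],T[2]+19],[T[0],T[1],T[2]+73]]).round(1).tolist(),proj('top',[T]).round(1).tolist())
a=cv2.imread('pics/a.png')[:,400:]; d=cv2.imread('pics/d.png')
g=cv2.cvtColor(a,cv2.COLOR_BGR2GRAY)
print('a col100',[int(g[y,100]) for y in range(60,180,8)])
hd=cv2.cvtColor(d,cv2.COLOR_BGR2HSV)
for x in(250,262,275,285,295): print(x,[tuple(int(k) for k in hd[y,x]) for y in range(270,350,10)])
E
```

```text
[[248.3, 204.8], [247.5, 197.3], [245.0, 175.2]] [[175.9, 227.3]]
[[284.9, 254.0], [284.4, 245.4], [282.8, 219.6]] [[316.8, 275.2]]
[[279.8, 209.8], [279.1, 199.8], [277.1, 169.7]] [[320.4, 270.1]]
a col100 [56, 63, 63, 58, 63, 63, 157, 183, 193, 184, 148, 129, 132, 124, 129]
250 [(7, 49, 152), (4, 95, 183), (3, 83, 170), (8, 9, 113), (30, 10, 107), (70, 83, 135), (19, 108, 212), (19, 119, 254)]
262 [(22, 20, 143), (19, 20, 143), (23, 21, 143), (13, 16, 115), (45, 5, 103), (13, 115, 209), (20, 118, 255), (14, 139, 227)]
275 [(21, 24, 172), (24, 23, 177), (22, 25, 185), (26, 20, 190), (14, 116, 228), (17, 127, 253), (13, 137, 197), (13, 138, 172)]
285 [(95, 23, 66), (90, 15, 66), (100, 12, 63), (13, 83, 202), (19, 120, 255), (13, 139, 191), (14, 134, 173), (14, 129, 156)]
295 [(120, 8, 63), (90, 21, 61), (10, 71, 157), (20, 113, 255), (15, 134, 239), (13, 137, 180), (13, 138, 161), (42, 65, 125)]
```

The fingertips appear about 13–15 px (roughly 30 mm) higher in the side view than the reported TCP projects, so they shut above the grip. I go about 32 mm lower and try again.

```bash
python3 -m inch '[[[0,0,0,0,0,0],[0,0,0,0,0,0],[0,0,0,0,0,0],[0,0,0,0,0,0]]]' 0.2 20 >/dev/null
python3 -m inch '[[[-0.01,-0.01,0.04,0,0,0],[-0.02,-0.01,0.08,0,0,0],[-0.02,-0.01,0.12,0,0,0],[-0.02,-0.01,0.16,0,0,0],[-0.02,-0.01,0.16,0,0,0]]]' |egrep 'contact|eef'
python3 -m inch '[[[0,0,0,0,0,0],[0,0,0,0,0,0],[0,0,0,0,0,0],[0,0,0,0,0,0],[0,0,0,0,0,0],[0,0,0,0,0,0]]]' -1 20
python3 - <<'E'
from h import *
print(where())
E
```

```text
eef_pos: [459.9, -87.8, 92.5]
contact_force: [-0.2, 0.4, 0.1]
clock: 10.07
eef_pos: [461.7, -88.4, 94.8]
tcp_rot: [-3.141, 0.001, -2.961]
contact_force: [0.5, -2.9, -0.9]
opening: 0.197
grasp_force: 21.3
(10.0667, [-109.9, 25.2, 94.8], [-0.1, -2.9, -0.9])
```

```bash
cat > arc.py <<'E'
import sys,numpy as np
a0,a1,t,n=map(float,sys.argv[1:5]); n=int(n)
for a in np.linspace(a0,a1,n+1)[1:]: print('[0,%.3f,%.3f,0,0,0],'%(-t*(np.sin(a)-np.sin(a0))/200,-t*(np.cos(a)-np.cos(a0))/200),end='')
print()
E
python3 arc.py -.65 -.25 41.4 6; python3 arc.py -.25 .25 41.4 7;python3 arc.py .25 .75 41.4 7;python3 arc.py .75 1.25 41.4 7
```

```text
[0,-0.011,-0.008,0,0,0],[0,-0.023,-0.015,0,0,0],[0,-0.035,-0.022,0,0,0],[0,-0.048,-0.027,0,0,0],[0,-0.061,-0.032,0,0,0],[0,-0.074,-0.036,0,0,0],
[0,-0.014,-0.003,0,0,0],[0,-0.029,-0.005,0,0,0],[0,-0.044,-0.006,0,0,0],[0,-0.059,-0.006,0,0,0],[0,-0.073,-0.005,0,0,0],[0,-0.088,-0.003,0,0,0],[0,-0.102,-0.000,0,0,0],
[0,-0.014,0.004,0,0,0],[0,-0.028,0.009,0,0,0],[0,-0.041,0.015,0,0,0],[0,-0.054,0.023,0,0,0],[0,-0.067,0.031,0,0,0],[0,-0.079,0.039,0,0,0],[0,-0.090,0.049,0,0,0],
[0,-0.010,0.010,0,0,0],[0,-0.020,0.022,0,0,0],[0,-0.029,0.033,0,0,0],[0,-0.037,0.046,0,0,0],[0,-0.044,0.059,0,0,0],[0,-0.050,0.072,0,0,0],[0,-0.055,0.086,0,0,0],
```

```bash
python3 -m inch '[[[0,-0.011,-0.008,0,0,0],[0,-0.023,-0.015,0,0,0],[0,-0.035,-0.022,0,0,0]]]'|grep contact; python3 -c "
from h import *
print(where())"
python3 -m inch '[[[0,-0.013,-0.005,0,0,0],[0,-0.026,-0.01,0,0,0],[0,-0.039,-0.014,0,0,0],[0,-0.039,-0.014,0,0,0]]]'|grep contact; python3 -c "
from h import *
print(where(),r.sense()['opening'])"
```

```text
contact_force: [2.4, 3.0, -6.6]
(10.3167, [-110.1, 18.8, 98.9], [2.9, 2.6, -6.6])
contact_force: [1.4, 2.1, -2.7]
(10.65, [-110.2, 10.2, 102.0], [1.7, 1.8, -2.7]) 0.20344879750015166
```

```bash
python3 -m inch '[[[0,-0.014,-0.002,0,0,0],[0,-0.029,-0.004,0,0,0],[0,-0.044,-0.005,0,0,0],[0,-0.059,-0.005,0,0,0],[0,-0.073,-0.004,0,0,0],[0,-0.088,-0.002,0,0,0],[0,-0.102,0.001,0,0,0]]]'|grep contact; python3 -c "
from h import *
print(where())"
python3 -m inch '[[[0,-0.014,0.004,0,0,0],[0,-0.028,0.009,0,0,0],[0,-0.041,0.015,0,0,0],[0,-0.054,0.023,0,0,0]]]'|grep contact; python3 -c "
from h import *
print(where(),r.sense()['opening'])"
```

```text
contact_force: [1.5, 4.3, -0.0]
(11.2333, [-110.3, -10.0, 101.7], [2.3, 3.9, -0.0])
contact_force: [0.7, 3.5, 1.9]
(11.5667, [-110.3, -20.9, 97.0], [1.3, 3.3, 1.9]) 0.20217377900305897
```

```bash
python3 -m inch '[[[0,-0.013,0.008,0,0,0],[0,-0.025,0.016,0,0,0],[0,-0.036,0.026,0,0,0]]]'|grep contact
python3 -m inch '[[[0,-0.010,0.010,0,0,0],[0,-0.020,0.022,0,0,0],[0,-0.029,0.033,0,0,0],[0,-0.037,0.046,0,0,0],[0,-0.044,0.059,0,0,0],[0,-0.050,0.072,0,0,0],[0,-0.055,0.086,0,0,0]]]'|grep contact; python3 - <<'E'
from h import *
print(where(),r.sense()['opening'])
v=np.load('p.npy'); 
# is the dial white seen from side/top?
for n in('side','top'):
    im=r.grab_frame(n)[:,:,::-1].copy(); cv2.imwrite(f'pics/e_{n}.png',im)
    c=proj(n,s2w(v[:3],[[20,137-45,126]]))[0].astype(int); hsv=cv2.cvtColor(im,cv2.COLOR_BGR2HSV)[c[1]-15:c[1]+16,c[0]-22:c[0]+23]
    print(n,c,'\n'.join(''.join('#' if h[2]>190 and h[1]<60 else 'r' if (h[0]<6 or h[0]>174) and h[1]>110 else '.' for h in row) for row in hsv),sep='\n')
E
```

```text
contact_force: [0.5, 4.0, 2.5]
contact_force: [0.8, 2.4, 5.4]
(12.4, [-110.4, -39.0, 74.4], [1.2, 2.2, 5.4]) 0.1971238813103803
side
[301 207]
...................###.......................
...................#######...................
....................#############........####
rr...................########################
rrr....................######################
rrr......................####################
rrr........................##################
rrr.............................##########...
rrr..........................................
rrr..........................................
rrr..........................................
rrr.........#................................
rrr......#####...............................
rrr.....######...............................
rrr....#######...............................
rrrr..########...............................
rrrr..########...............................
rrrr.#########...............................
rrr..#########...............................
rrrr.#########...............................
rrrr.##########......................
[... 1208 characters left out ...]
########..
..##################......#################..
..##################......#################..
..###################....##################..
..####################r..##################..
..####################r.###################..
..####################r.##################...
..####################r.##################...
...###################r.##################...
...###################..##################...
....##################r.#################....
....##################..################.....
....##################..################.....
.....#################r.###############......
......################r.##############.......
.......###############...#############.......
```

The top camera sees the dial from here, so I write a pointer reader.

```bash
cat > dial.py <<'E'
from h import *
def read(k=4):
    "pointer angle (rad, clockwise seen from above from stand -y) by correlating a pointer template over redness"
    v=np.load('p.npy'); Z=126
    im=np.mean([r.grab_frame('top') for _ in range(k)],0).astype(np.float32)
    # rectify a 0.5 mm grid in the dial plane, stand axes, around nominal centre
    g=np.arange(-45,45.1,.5); X,Y=np.meshgrid(20+g,92+g,indexing='ij')
    q=proj('top',s2w(v[:3],np.c_[X.ravel(),Y.ravel(),np.full(X.size,Z)])).astype(np.float32)
    w=cv2.remap(im,q[:,0].reshape(X.shape),q[:,1].reshape(X.shape),cv2.INTER_LINEAR)
    white=((w.min(2)>150)&(w.max(2)-w.min(2)<70)).astype(np.uint8)
    kk,l,st,ce=cv2.connectedComponentsWithStats(white); j=1+np.argmax(st[1:,4])
    hull=cv2.convexHull(cv2.findNonZero((l==j).astype(np.uint8))); (cy,cx),rad=cv2.minEnclosingCircle(hull) # cy: col(Y)
    red=w[:,:,0]-(w[:,:,1]+w[:,:,2])/2
    best=[]
    for dx in np.arange(-5,5.1,1):
      for dy in np.arange(-5,5.1,1):
        a=np.linspace(0,2*np.pi,361)[:-1]; rr=np.arange(6,24,.5)
        # clockwise from above, 0 = -y : direction (x,y): -y rotated clockwise -> -x ; (-sin a, -cos a)
        xi=(cx+dx-np.outer(np.sin(a),rr)*2).astype(np.float32); yi=(cy+dy-np.outer(np.cos(a),rr)*2).astype(np.float32)
        s=cv2.remap(red,yi,xi,cv2.INTER_LINEAR).mean(1); best.append((s.max(),a[s.argmax()],dx,dy))
    best.sort(reverse=True); top=best[:8]
    ang=np.angle(np.mean(np.exp(1j*np.array([b[1] for b in top]))))%(2*np.pi)
    return round(float(ang),3),[round(float(z),2) for z in(best[0][0],best[0][2],best[0][3],rad/2,g[0]+cx/2,g[0]+cy/2)]
if __name__=='__main__': print(read(),where())
E
python3 dial.py; python3 arc.py 1.25 1.5 41.4 4;python3 arc.py 1.5 1.75 41.4 4; python3 arc.py 1.75 2 41.4 4;python3 arc.py 2 2.25 41.4 4
```

```text
(1.75, [111.36, 4.0, -1.0, 32.69, -1.52, 0.62]) (12.7, [-110.4, -38.9, 74.6], [1.7, -0.1, 0.2])
[0,-0.004,0.012,0,0,0],[0,-0.007,0.025,0,0,0],[0,-0.009,0.038,0,0,0],[0,-0.010,0.051,0,0,0],
[0,-0.001,0.013,0,0,0],[0,-0.000,0.026,0,0,0],[0,0.001,0.039,0,0,0],[0,0.003,0.052,0,0,0],
[0,0.003,0.013,0,0,0],[0,0.006,0.025,0,0,0],[0,0.010,0.037,0,0,0],[0,0.015,0.049,0,0,0],
[0,0.006,0.012,0,0,0],[0,0.012,0.023,0,0,0],[0,0.019,0.034,0,0,0],[0,0.027,0.044,0,0,0],
```

Pointer is at 1.75 rad (8.8 mm), more than the short lobe can give. I scan on past the peak.

```bash
python3 -m inch '[[[0,-0.004,0.012,0,0,0],[0,-0.007,0.025,0,0,0],[0,-0.009,0.038,0,0,0],[0,-0.010,0.051,0,0,0],[0,-0.010,0.051,0,0,0]]]'|grep contact;python3 dial.py
python3 -m inch '[[[0,-0.001,0.013,0,0,0],[0,-0.000,0.026,0,0,0],[0,0.001,0.039,0,0,0],[0,0.003,0.052,0,0,0],[0,0.003,0.052,0,0,0]]]'|grep contact;python3 dial.py
python3 -m inch '[[[0,0.003,0.013,0,0,0],[0,0.006,0.025,0,0,0],[0,0.010,0.037,0,0,0],[0,0.015,0.049,0,0,0],[0,0.015,0.049,0,0,0]]]'|grep contact;python3 dial.py
```

```text
contact_force: [2.1, 0.7, 2.5]
(1.929, [112.92, 4.0, -2.0, 32.74, -1.55, 0.66]) (13.3167, [-110.4, -40.8, 64.3], [2.0, 0.5, 0.8])
contact_force: [2.4, 1.5, 1.5]
(1.859, [115.0, 5.0, -2.0, 32.74, -1.55, 0.66]) (13.9333, [-110.4, -40.0, 53.9], [3.0, 1.2, -0.2])
contact_force: [1.8, 2.4, 2.7]
(1.571, [108.28, 5.0, -1.0, 32.88, -1.79, 0.56]) (14.55, [-110.4, -36.9, 44.1], [3.9, 3.0, 0.6])
```

Peak by fit and flank symmetry is at about 1.57 rad. I turn back to it.

```bash
python3 arc.py 2 1.57 41.4 6
```

```text
[0,-0.006,-0.014,0,0,0],[0,-0.010,-0.028,0,0,0],[0,-0.014,-0.042,0,0,0],[0,-0.017,-0.057,0,0,0],[0,-0.018,-0.071,0,0,0],[0,-0.019,-0.086,0,0,0],
```

```bash
python3 -m inch '[[[0,-0.006,-0.014,0,0,0],[0,-0.010,-0.028,0,0,0],[0,-0.014,-0.042,0,0,0],[0,-0.017,-0.057,0,0,0],[0,-0.018,-0.071,0,0,0],[0,-0.019,-0.086,0,0,0],[0,-0.019,-0.086,0,0,0]]]'|grep contact;python3 dial.py
python3 -m inch '[[[0,0.006,0.014,0,0,0],[0,0.006,0.014,0,0,0]]]' >/dev/null; python3 dial.py
python3 -m inch '[[[0,-0.009,-0.029,0,0,0],[0,-0.009,-0.029,0,0,0]]]' >/dev/null; python3 dial.py
```

```text
contact_force: [6.2, 1.7, -5.1]
(1.929, [114.9, 5.0, -3.0, 32.74, -1.55, 0.66]) (15.3333, [-110.4, -40.9, 61.0], [5.6, 1.8, -4.4])
(1.992, [114.82, 4.0, -2.0, 32.74, -1.55, 0.66]) (15.7, [-110.4, -40.1, 58.7], [2.1, -3.0, 0.7])
(1.929, [114.53, 4.0, -3.0, 32.74, -1.55, 0.66]) (16.0667, [-110.4, -41.0, 64.4], [4.9, 2.2, -1.6])
```

```bash
python3 -m inch '[[[0,0.003,0.011,0,0,0],[0,0.003,0.011,0,0,0],[0,0.003,0.011,0,0,0]]]' |grep contact; python3 dial.py
python3 -m inch '[[[0,0,0,0,0,0],[0,0,0,0,0,0],[0,0,0,0,0,0],[0,0,0,0,0,0]]]' 0.2 20|egrep 'contact|opening'; python3 dial.py
```

```text
contact_force: [1.6, 1.0, 2.6]
(1.937, [113.47, 4.0, -2.0, 32.74, -1.55, 0.66]) (16.5167, [-110.5, -40.9, 62.2], [2.3, 0.9, 2.7])
contact_force: [0.8, -0.2, -0.3]
opening: 0.599
(1.95, [113.88, 4.0, -2.0, 32.69, -1.52, 0.62]) (17.05, [-110.6, -40.9, 62.1], [0.8, -0.5, -0.5])
```

```bash
python3 -m inch '[[[0,0,-0.1,0,0,0],[0,0,-0.25,0,0,0],[0,0,-0.4,0,0,0],[0.1,-0.2,-0.6,0,0,0],[0.2,-0.4,-0.7,0,0,0],[0.3,-0.6,-0.7,0,0,0],[0.4,-0.8,-0.7,0,0,0],[0.4,-0.8,-0.7,0,0,0]]]'|grep contact; python3 dial.py; python3 - <<'E'
from h import *
cv2.imwrite('pics/f.png',np.hstack([cv2.resize(r.grab_frame(n)[y:y+150,x:x+150,::-1],(400,400)) for n,y,x in(('top',130,200),('side',160,240))]))
E
```

```text
contact_force: [0.1, 0.2, 0.5]
(1.944, [115.39, 4.0, -1.0, 32.68, -1.46, 0.68]) (17.9167, [-191.7, -200.9, 202.0], [0.5, 0.3, 0.2])
```

View pics/f.png

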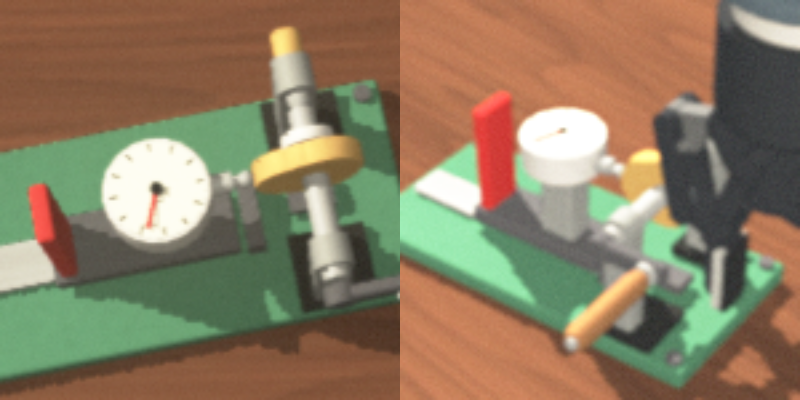

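Left panel: the pointer is at (150,228) from the dial centre (156,188), about 1.94 rad, with the gauge still against its stop. Right panel: the grip is free and the gripper is clear. I hand in.

```bash
python3 -c "
from rig import r
print(r.sign_off())"
```

```text
the job is handed in; nothing more can be done
None
```

I handed the job in with the gauge home and the taller lobe pressing the plunger in at its peak: pointer about 1.94 rad (9.7 mm), crank let go, robot clear, about 18 s used; the verdict was not shown.

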